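Seat a blank in a guarded fixture and pin it through the guard window

ROBOT

A 7-joint arm with a two-finger parallel gripper is mounted at the origin on the work surface. World frame = base frame: x ahead of the robot, y to its left, z up, the work surface at z = 0. Lengths are in m, angles in rad, forces in N, time in s.
With the tool pointing down it reaches from about 0.4 to 0.85 m from the base axis. Payload 4.4 kg.
Tool frame: the origin (TCP) lies on the centre line of the jaws, within the pads' length; the fingertips stand 11 mm ahead of it and the grasp point (between the pads) lies 8 mm behind it (env.finger_overhang is the distance from the TCP to the fingertips, in m); z points along the fingers, y is the line along which they close (so a half turn about z gives the same grasp; the last joint's range is limited). The gripper opens to 94 mm and grips with 3 to 60 N. Pads are 16 mm wide; open, the fingers measure 119 mm over their backs; the gripper's body (75 mm by 177 mm) begins 78 mm behind the grasp point.
Start: joints at [-1.179, 0.628, 0.038, 1.517, -0.027, 0.996, -0.02], TCP at [0.287, 0.583, 0.216] pointing down, gripper open.
Joint ranges: [-3.06, 3.06], [-0.37, 2.12], [-1.25, 1.32], [0.18, 2.47], [-1.1, 4.24], [0.23, 1.98], [-2.94, 2.94]. Speed limits (rad/s): [2.57, 2.57, 3.14, 3.14, 3.14, 3.14, 3.14].

INTERFACE

Orientations are given as a rotation vector (axis times angle).
In Python, from station import env gives the robot as it stands. Calls block until the motion is done:
- env.movep(position, orientation): joint-space move of the TCP to a pose.
- env.move_linear(position, rot=None, speed=0.15, contact_N=None): straight line of the TCP; rot=None keeps the orientation; speed is the mean speed in m/s. With contact_N (N) it stops when the force on the tool has changed by that much, and returns True; else False.
- env.set_joints(angles): joint-space move.
- env.ungrasp() and env.close(): open the fingers fully, or close them until they stop; the grip force is fixed at half the most.
- env.dwell(seconds).
- env.ik(position, orientation): joint angles nearest the present ones, or None.
- env.observe(): the state.
- env.read_camera(name): name is "scene" or "top" or "wrist"; returns a dict with "color" (400x640x3 uint8, red, green, blue), "range_z" (400x640 float32, m along the optical axis (not along the pixel's ray), 0 where there is no reading), "fx", "fy", "cx", "cy" (pixels), "D" ([k1, k2, p1, p2, k3] as OpenCV has them; the pictures are not rectified), "pose" (4x4, takes a point from camera to world coordinates). Camera axes: x right, y down, z forward; pixel columns grow to the right and rows downward; lengths in m; the calibration is good to about 2 mm. A picture is of the moment at which its call begins.
A pose or a line that the arm cannot do raises env.MotionError and nothing moves.
- env.finish_job(): hands the job in; it is judged then, once.
The state is a dict: "time_s": time; "qpos": joint angles; "joint_velocities": joint speeds; "effort": joint torques, N m; "tcp_pos": TCP position; "orientation": TCP orientation; "force": force on the tool from outside, world axes, zero at the start; "ft_torque": the same for the moment, N m; "grip_width": opening from 0.0 (shut) to 1.0 (fully open); "finger_force": force on a finger pad.
Only numpy, scipy, OpenCV 4.12 (cv2) and the standard library are available. Lean on these libraries where they do the work, as an engineer would, in place of code of your own. Each camera call takes 0.05 s, during which the arm holds its last target. There are 200 camera calls.

TASK

With the fingertips, push the aluminium block along its channel until it is fully home against the stop, without lifting it. Then reach down through the window in the green guard and press the lever's round pad fully down, so that its pin locks the block, without touching the guard. Leave everything else on the bench where it is and finish clear of it all.

Things in the scene. Friction and masses are not known exactly. Their poses are not given: they have to be found in the camera images.
- fixture: Fixture bolted to the bench: dark steel base plate, fixture x -200 to +130 mm, 190 mm wide, top at z 12 mm; may be touched. Its +x is the direction the block is pushed (into the guard), z up; origin on the bench under the lever's pad. A channel 54 mm wide along y = 0, between two 12 mm thick rails (tops at z 22 mm, x -200 to +40), open at the -x end, closed by a stop.
- guard: Green sheet-metal box over the fixture's +x part, fixed to it; do not touch. Origin: centre of its 90 x 90 mm top window, on the top face, at fixture (5, 0, 116) mm; axes as the fixture's; sheet 4 mm thick. Outside: fixture x -60 to +125, y -80 to +80 mm, up to z 116 mm. The front face (x -60) is open below z 60 mm to let the block in.
- lever_pad (a point): Centre of the top face of the round steel press pad, 32 mm across, on the lever's end inside the guard, under the window. Lever pressed home: at fixture (0, 0, 62) mm, 54 mm under the guard's top face; lever fully up: about (11, 0, 92) mm.
- lever (a joint): Lever angle, rad: 0 fully up, grows as the pad is pressed down, 0.35 level, home on its stop. Hinge 90 mm from the pad towards fixture +x. Stiff: it stays where left; the pad takes about 3 to 4 N to move. A 12 mm pin under the pad enters the block's hole when the block is home; otherwise it lands on the block and the lever cannot go home.
- stop (a point): Middle of the stop's face at the channel's +x end, at fixture (30, 0, 22) mm; the stop is 20 mm tall, rigid.
- blank_center (a point): Centre of the aluminium block, 130 x 50 x 30 mm (x, y, z), about 0.45 kg, slides under 3 to 8 N, flat in the channel (top at z 42 mm), axes as the fixture's; a 27 mm square hole through it 35 mm ahead (+x) of the centre. Starts 25 to 70 mm short of the stop; home, its centre is at fixture (-35, 0, 27) mm and its rear (-x) face at x -100 mm, 40 mm outside the guard.
- blank: The same aluminium block; this origin is the centre of its underside.
- holder: Bystander, leave in place: steel tool holder standing upright, 40 mm wide foot, 45 mm tall, on the fixture's base plate on the -y side of the channel; origin at its underside.
- collar: Bystander, leave in place: steel ring 34 mm wide, 16 mm high, lying on the base plate on the +y side of the channel; origin at its underside.
- oiler: Bystander, leave in place: white oil bottle with a black cap, 56 mm wide, 130 mm tall, on the bench on the -y side of the fixture; origin at its underside.
- driver: Bystander, leave in place: screwdriver lying on the bench on the +y side of the fixture; origin at its underside.
- spanner: Bystander, leave in place: steel spanner lying on the bench on the +y side of the fixture; origin at its underside.
- cup: Bystander, leave in place: grey plastic cup, 72 mm wide, 85 mm tall, towards the left edge of the bench; origin at its underside.
- chuck: Bystander, leave in place: dark steel stepped chuck body, 60 mm wide, 55 mm tall, on the bench on the -y side of the fixture; origin at its underside.
Things that resemble listed ones, but are neither listed nor needed, are in the scene too. Leave any blue or red look-alike of the blank alone.

How it is judged:
On the way, in this order (a step that is already met when the one before it is completed fails the run):
1. the block is pushed fully home against the stop (x of blank_center in the frame of fixture above -0.039 m and z of blank_center in the frame of fixture below 0.031 m), for 0.2 s.
2. the lever is pressed fully down, its pin in the block (all of step 1 and value of joint lever above 0.315 rad), for 0.2 s.
At the end, for the whole second after the job is handed in: The block lies within 4 mm of the stop, flat in the channel and at rest, and the lever is pressed down beyond 0.315 of its 0.35 rad (all of step 2 and linear speed of blank below 0.01 m/s); the robot touches nothing.
It fails at once if the robot touches the guard (contact force between any of the fingers, the arm and guard above 0.5 N).
It fails at once if the block is lifted or tipped (z of blank_center in the frame of fixture above 0.037 m or angle between blank_center's own z axis and vertical above 0.15 rad).
It fails at once if a bystander is disturbed (moved more than 20 mm) (distance of any of holder, collar, oiler, driver, spanner, cup, chuck from where it was at the start of the episode above 0.02 m).
It also fails if it takes over 51 s, if anything falls off the work surface, if the arm or the gripper's body presses on something with over 40 N, if the wrist force passes 120 N, or if a joint passes its speed limit or range.

## Working session

There is one attempt and no reset: what is moved stays moved. The work goes in short steps, each a Python script; the robot and the scene stay as the last script left them, time stands still between calls to the robot, and variables do not carry over. Pictures are saved under pics/ and viewed, at most 10 in all, crops included, and the job is handed in when it is done.

```bash
mkdir -p pics; ls; cat > h.py <<'E'
import numpy as np, cv2, pickle
def save(env,name):
    d=env.read_camera(name); cv2.imwrite(f'pics/{name}_{int(env.observe()["time_s"]*100)}.png',d['color'][:,:,::-1]); pickle.dump(d,open(f'{name}.pkl','wb')); return d
def load(n): return pickle.load(open(f'{n}.pkl','rb'))
def K(d): return np.array([[d['fx'],0,d['cx']],[0,d['fy'],d['cy']],[0,0,1.]])
def ray(d,u,v):
    p=cv2.undistortPoints(np.array([[[u,v]]],float),K(d),np.array(d['D'],float))[0,0]
    return np.array([p[0],p[1],1.])
def pt(d,u,v,z=None,r=2):
    """world point of pixel: from depth, or on plane z"""
    T=np.array(d['pose']); q=ray(d,u,v)
    if z is None:
        w=d['range_z'][int(v)-r:int(v)+r+1,int(u)-r:int(u)+r+1]; w=w[w>0]
        s=np.median(w)
    else:
        s=(z-T[2,3])/(T[:3,:3]@q)[2]
    return T[:3,3]+T[:3,:3]@q*s
def proj(d,P):
    T=np.linalg.inv(np.array(d['pose'])); P=np.atleast_2d(P)
    return cv2.projectPoints(np.array(P,float),cv2.Rodrigues(T[:3,:3])[0],T[:3,3],K(d),np.array(d['D'],float))[0][:,0]
E
python3 - <<'E'
from station import env
from h import *
for n in ('scene','top'):
    d=save(env,n); print(n,np.round(d['pose'],3).tolist(),d['fx'],d['D'])
o=env.observe(); print(o['time_s'],o['tcp_pos'],o['orientation'],env.finger_overhang)
E
ls pics
```

```text
pics
scene [[0.784, 0.501, -0.367, 0.9], [0.621, -0.616, 0.485, -0.365], [0.017, -0.608, -0.794, 0.946], [0.0, 0.0, 0.0, 1.0]] 415.8770627431203 [-0.11170206  0.          0.          0.          0.        ]
top [[0.009, -0.991, 0.131, 0.379], [-1.0, -0.006, 0.02, 0.13], [-0.019, -0.131, -0.991, 1.225], [0.0, 0.0, 0.0, 1.0]] 437.5455551994166 [-0.10846216  0.          0.          0.          0.        ]
0.1 [0.28700347 0.58256344 0.21564832] [-7.12810522e-01 -3.05926456e+00  2.58342896e-03] 0.011
scene_5.png
top_10.png
```

View pics/scene_5.png

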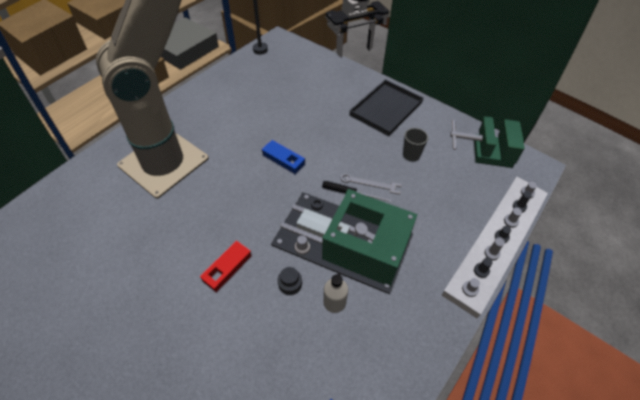

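View pics/top_10.png

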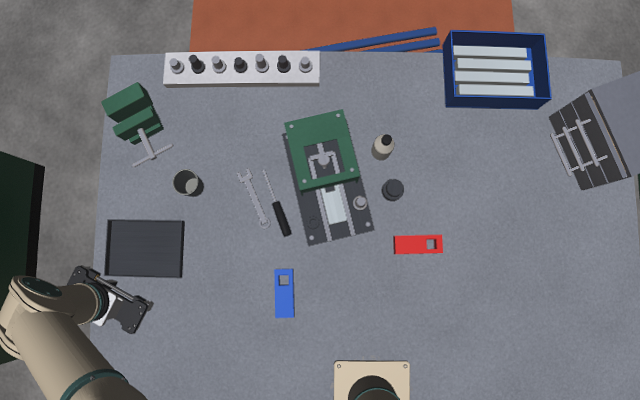

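The top view shows the guard at about (322,150), the block at (335,207), the holder at (360,203) and the collar at (313,223). The oiler is at (384,146), the chuck at (393,189), and the spanner and driver at (255-290,170-235). I'll enlarge this area.

```bash
python3 - <<'E'
import cv2
a=cv2.imread('pics/top_10.png')[100:250,265:415]
cv2.imwrite('pics/c1.png',cv2.resize(a,(600,600),interpolation=cv2.INTER_CUBIC))
E
```

```text
(no output)
```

View pics/c1.png

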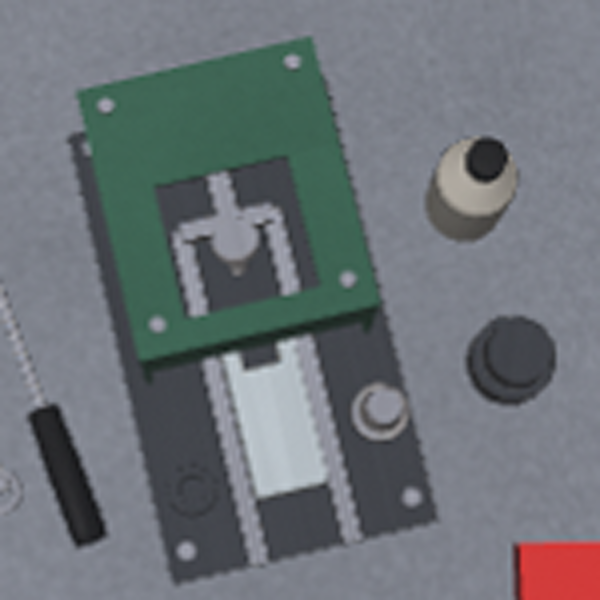

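The crop shows the guard's top corners at (78,92), (313,38), (380,303) and (143,358). The window corners are at (155,185), (288,156), (320,285) and (188,316). The plate corners are at (175,585), (438,520) and (70,135), and the block's rear edge runs from (257,497) to (329,483). I'll fit the fixture pose to these points.

```bash
cat > fit.py <<'E'
from h import *
from scipy.optimize import least_squares
d=load('top')
c=np.array([(78,92),(313,38),(380,303),(143,358),(155,185),(288,156),(320,285),(188,316),(175,585),(438,520),(70,135)],float)
uv=(c+.5)/4-.5+[265,100]
F=np.array([(125,80,116),(125,-80,116),(-60,-80,116),(-60,80,116),(50,45,116),(50,-45,116),(-40,-45,116),(-40,45,116),(-200,95,12),(-200,-95,12),(130,95,12)])/1e3
def W(p,F):
    c,s=np.cos(p[2]),np.sin(p[2]); F=np.atleast_2d(F)
    return np.c_[p[0]+c*F[:,0]-s*F[:,1],p[1]+s*F[:,0]+c*F[:,1],F[:,2]]
if __name__=='__main__':
    f=lambda p:(proj(d,W(p,F))-uv).ravel()
    r=least_squares(f,[.6,.1,.2],loss='soft_l1'); print(r.x,np.round(r.fun.reshape(-1,2),1).tolist())
    g=[pt(d,*(q),r=1) for q in uv[:4]]; print('depth z guard top',[pt(d,u,v)[2].round(4) for u,v in [(322,125),(300,175),(300,140)]], 'plate',pt(d,350,225).round(4))
    p=r.x
    inv=lambda P:[(np.cos(p[2])*(P[0]-p[0])+np.sin(p[2])*(P[1]-p[1])).round(4),(-np.sin(p[2])*(P[0]-p[0])+np.cos(p[2])*(P[1]-p[1])).round(4),P[2].round(4)]
    for n,(u,v),z in [('rearL',(257,497),.042),('rearR',(329,483),.042),('pad',(236,240),.09),('holder',(386,405),.057),('collar',(192,488),.028),('oiler',(487,158),.13),('chuck',(518,352),.055)]:
        u,v=(u+.5)/4-.5+265,(v+.5)/4-.5+100; print(n,inv(pt(d,u,v,z)),'depth',inv(pt(d,round(u),round(v),r=1)))
E
python3 fit.py
```

```text
[0.63002392 0.1332871  0.24133337] [[-0.2, -0.3], [0.1, -0.6], [0.6, 0.1], [-0.7, 0.7], [-0.1, 0.3], [0.2, -0.4], [0.5, 0.3], [-0.4, 0.6], [-0.4, -0.3], [0.6, -0.0], [-0.3, -0.4]]
depth z guard top [np.float64(0.1167), np.float64(0.117), np.float64(0.117)] plate [0.4702 0.0623 0.021 ]
rearL [np.float64(-0.1572), np.float64(0.0257), np.float64(0.042)] depth [np.float64(-0.1562), np.float64(0.025), np.float64(0.0233)]
rearR [np.float64(-0.1593), np.float64(-0.0239), np.float64(0.042)] depth [np.float64(-0.1569), np.float64(-0.0259), np.float64(0.0215)]
pad [np.float64(0.0084), np.float64(0.0006), np.float64(0.09)] depth [np.float64(0.0067), np.float64(-0.0), np.float64(0.0921)]
holder [np.float64(-0.1182), np.float64(-0.0728), np.float64(0.057)] depth [np.float64(-0.1185), np.float64(-0.0723), np.float64(0.0577)]
collar [np.float64(-0.1398), np.float64(0.0673), np.float64(0.028)] depth [np.float64(-0.1397), np.float64(0.0666), np.float64(0.013)]
oiler [np.float64(0.0144), np.float64(-0.1674), np.float64(0.13)] depth [np.float64(0.0148), np.float64(-0.1664), np.float64(0.1306)]
chuck [np.float64(-0.1037), np.float64(-0.1689), np.float64(0.055)] depth [np.float64(-0.1047), np.float64(-0.1681), np.float64(0.0559)]
```

The fit is good: residuals are under 1 px and the guard top reads 0.117 m. The fixture is at (0.630, 0.133) with yaw 0.241, and the block's rear face is at x -158 mm, so it needs about 58 mm of travel. Next I'll approach behind the block with closed fingers and push.

```bash
cat > m.py <<'E'
from h import *
from scipy.spatial.transform import Rotation as Ro
P=[0.6300,0.1333,0.2413]
def w(x,y,ztip): # fixture coords (m) of fingertip -> TCP world
    c,s=np.cos(P[2]),np.sin(P[2]); return np.array([P[0]+c*x-s*y,P[1]+s*x+c*y,ztip+.011])
def fx(p):
    c,s=np.cos(P[2]),np.sin(P[2]); a,b=p[0]-P[0],p[1]-P[1]; return np.round([c*a+s*b,-s*a+c*b,p[2]-.011],4)
def rot(sgn):
    c,s=np.cos(P[2]),np.sin(P[2]); return Ro.from_matrix(np.array([[sgn*c,sgn*s,0],[sgn*s,-sgn*c,0],[0,0,-1]]).T).as_rotvec()
def st(env,t=''):
    o=env.observe(); print(t,round(o['time_s'],2),fx(o['tcp_pos']),'F',np.round(o['force'],1))
E
python3 - <<'E'
from station import env
from m import *
best=None
for s in (1,-1):
    q=[env.ik(w(x,0,z),rot(s)) for x,z in ((-.205,.2),(-.205,.023),(-.108,.023),(.003,.2),(.003,.06))]
    print(s,[None if a is None else np.round(a,2).tolist() for a in q])
    if all(a is not None for a in q):
        m=abs(np.array(q)[:,6]).max(); best=min(best or (9,0),(m,s))
s=best[1]; print('sgn',s)
env.close()
p=env.observe()['tcp_pos']
env.move_linear([p[0],p[1],.30]); env.movep(w(-.205,0,.2),rot(s)); st(env,'above')
env.move_linear(w(-.205,0,.10)); print(env.move_linear(w(-.205,0,.024),speed=.06,contact_N=6)); st(env,'down')
save(env,'top')
E
ls pics
```

```text
1 [[-0.78, 0.42, 0.72, 2.1, -0.4, 0.76, -1.14], [-0.46, 0.71, 0.3, 2.24, -0.73, 0.29, -0.84], [-0.55, 0.8, 0.46, 1.98, -0.7, 0.52, -0.92], [-0.63, 0.72, 0.68, 1.54, -0.5, 1.06, -1.15], [-0.57, 0.87, 0.56, 1.65, -0.61, 0.8, -1.06]]
-1 [[-0.21, 0.34, -0.06, 2.08, 0.03, 0.72, 1.52], [-0.19, 0.68, -0.09, 2.23, 0.24, 0.24, 1.31], [-0.17, 0.75, -0.12, 1.97, 0.2, 0.43, 1.37], [-0.18, 0.63, -0.12, 1.53, 0.08, 0.99, 1.49], [-0.17, 0.8, -0.14, 1.64, 0.16, 0.71, 1.42]]
sgn 1
above 4.13 [-0.2044  0.0008  0.2   ] F [-0.1 -0.5 -0.5]
False
down 6.37 [-0.2047 -0.      0.0243] F [-0.4 -0.1 -0.7]
c1.png
scene_5.png
top_10.png
top_641.png
```

```bash
python3 - <<'E'
from station import env
from m import *
print(env.move_linear(w(-.175,0,.024),speed=.05,contact_N=4)); st(env,'near')
print(env.move_linear(w(-.100,0,.024),speed=.025,contact_N=20)); st(env,'pushed')
env.dwell(.3); st(env)
d=save(env,'top')
a=cv2.imread(f'pics/top_{int(env.observe()["time_s"]*100)}.png') if 0 else d['color'][:,:,::-1]
cv2.imwrite('pics/c2.png',cv2.resize(a[100:250,265:415],(600,600),interpolation=cv2.INTER_CUBIC))
E
```

```text
False
near 7.17 [-0.1754  0.      0.0239] F [0.  0.  0.5]
False
pushed 10.32 [-0.1093  0.0004  0.0229] F [-16.9  -5.2   9.6]
 10.62 [-0.1093  0.0004  0.0229] F [-15.7  -4.5   8.8]
```

View pics/c2.png

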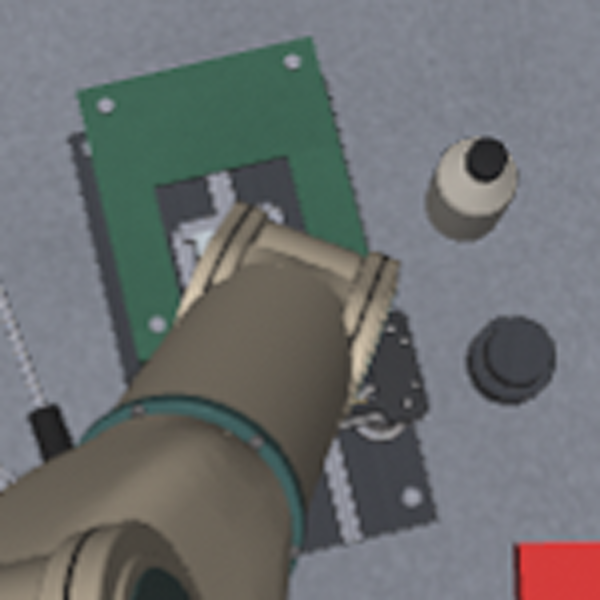

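The arm hides the block, with the wrist over (270,330). The fingers stalled at x -109 mm under 17 N, 9 mm short of the target, which fits the stop at an expected -108 mm. I'll back off, rise and check the block.

```bash
python3 - <<'E'
from station import env
from m import *
env.move_linear(w(-.15,0,.026),speed=.08); env.move_linear(w(-.17,0,.2),speed=.2); st(env,'up')
env.movep(w(-.24,0.12,.2),rot(1))
d=save(env,'top'); s=save(env,'scene'); st(env)
a=cv2.resize(d['color'][100:250,265:415,::-1],(600,600),interpolation=cv2.INTER_CUBIC)
cv2.imwrite('pics/c3.png',a)
cv2.imwrite('pics/s3.png',cv2.resize(s['color'][170:300,260:430,::-1],(680,520),interpolation=cv2.INTER_CUBIC))
for x in (-.1,-.104): print((proj(d,[w(x,y,.031) for y in (.025,-.025)])-[265,100])*4)
E
```

```text
up 12.47 [-0.1705  0.0003  0.1993] F [-0.7  0.9  0.1]
 13.18 [-0.239   0.1188  0.1999] F [-0.4  0.4  0.1]
[[236.87320469 413.7977728 ]
 [308.20899687 396.85983346]]
[[238.23908919 419.46753307]
 [309.60470274 402.51749753]]
```

View pics/c3.png

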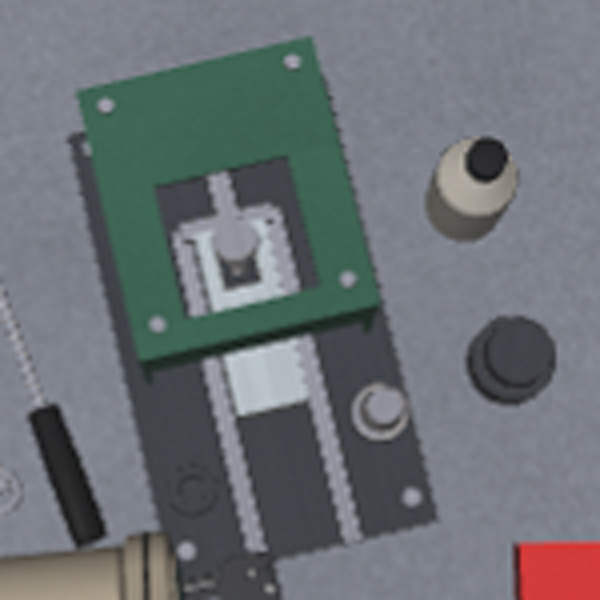

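View pics/s3.png

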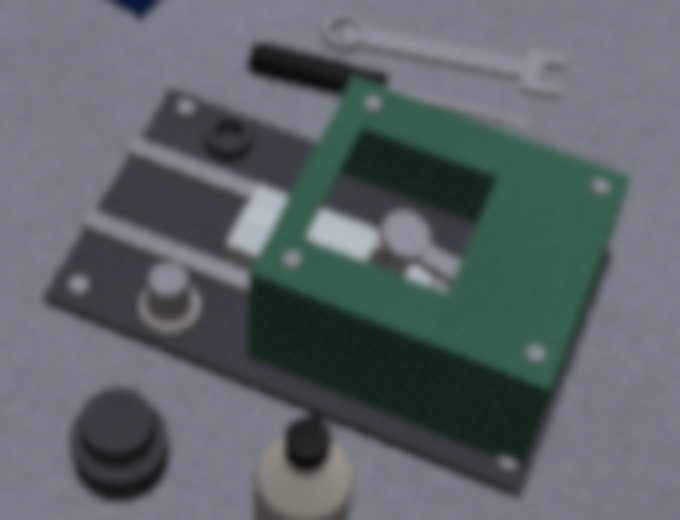

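The block's rear edge is at about (238,415) to (309,400), which matches the predicted home position of x -100 to -102 mm. Its hole lies under the pad at (238,270), and the bystanders haven't moved. Now I'll press the lever.

```bash
python3 - <<'E'
from station import env
from m import *
env.movep(w(-.1,0.02,.24),rot(1)); env.movep(w(.004,0,.2),rot(1)); env.move_linear(w(.004,0,.125),speed=.15); st(env,'above')
print(env.move_linear(w(.004,0,.098),speed=.05)); st(env)
for z in (.080,.070,.062,.058,.055,.052):
    c=env.move_linear(w(.003,0,z),speed=.03,contact_N=25); st(env,f'{z} {c}')
    if c or env.observe()['force'][2]>22: break
env.dwell(.4); st(env,'hold')
env.move_linear(w(.003,0,.13),speed=.08); env.move_linear(w(.003,0,.24),speed=.2); env.movep(w(-.24,.12,.24),rot(1)); st(env,'clear')
d=save(env,'top'); s=save(env,'scene')
a=cv2.resize(d['color'][100:250,265:415,::-1],(600,600),interpolation=cv2.INTER_CUBIC); cv2.imwrite('pics/c4.png',a)
u=proj(d,[w(0,0,.051)])[0]; print('pad expected',(u-[265,100])*4,'depth pt',fx(pt(d,*np.round(u),r=1))+[0,0,.011])
E
```

```text
above 15.1 [4.300e-03 1.000e-04 1.262e-01] F [ 1.  -0.8 -0.1]
False
 15.79 [ 0.004  -0.0002  0.0979] F [0.9 0.  0.7]
0.08 False 16.54 [0.0033 0.0001 0.0798] F [-0.2 -0.7  0.3]
0.07 False 17.02 [0.0032 0.     0.0697] F [ 0.  -0.1  0.4]
0.062 False 17.44 [ 0.0028 -0.      0.0623] F [-2.8 -0.4  5.7]
0.058 True 17.65 [ 0.0028 -0.      0.0622] F [-2.6 -0.2 10.9]
hold 18.05 [ 0.0027 -0.0001  0.0622] F [-2.3  0.2  9.9]
clear 20.82 [-0.2386  0.1199  0.2401] F [-0.4  0.1 -0. ]
pad expected [238.35391044 259.27934015] depth pt [-0.0009 -0.0009  0.0625]
```

View pics/c4.png

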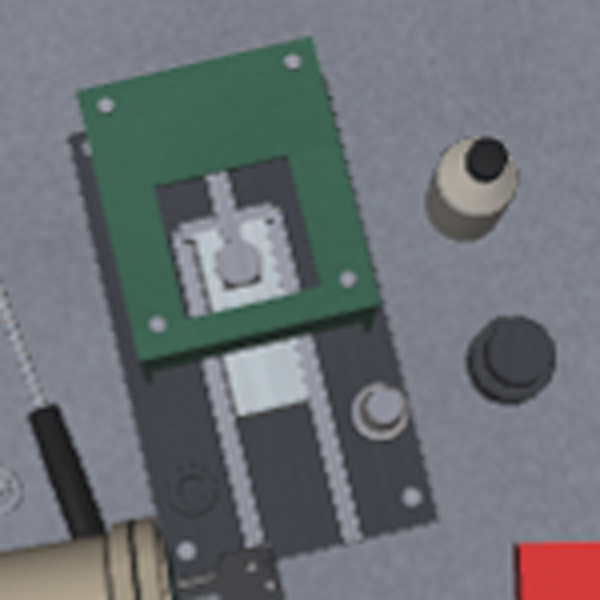

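The pad now sits at about (238,262), where home is predicted. Its depth reads z 62.5 mm (home is 62), and the fingers stalled there at 62.2 mm. The block hasn't moved and the arm is clear, so I'm handing in.

```bash
python3 -c "
from station import env
print(env.finish_job())"
```

```text
the job is handed in; nothing more can be done
None
```

I pushed the block home against the stop, pressed the lever fully down (pad at z 62.5 mm; home is 62) and handed the job in at about 21 s with the arm clear; the system gave no verdict.

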